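Bar the key strongbox with its gravity latch bar

ROBOT

A 6-joint arm with a two-finger parallel gripper is mounted at the origin on the work surface. World frame = base frame: x ahead of the robot, y to its left, z up, the work surface at z = 0. Lengths are in m, angles in rad, forces in N, time in s.
With the tool pointing down it reaches from about 0.25 to 0.725 m from the base axis. Payload 9.7 kg.
Tool frame: the origin (TCP) lies midway between the tips of the shut fingers; the grasp point (between the pads) lies env.grasp_offset behind it (env.grasp_offset is the distance from the TCP to the grasp point, in m); z points along the fingers, y is the line along which they close (so a half turn about z gives the same grasp; the last joint's range is limited). The gripper opens to 85 mm and grips with 20 to 120 N. Pads are 22 mm wide; open, the fingers measure 114 mm over their backs; the gripper's body (76 mm by 85 mm) begins 54 mm behind the grasp point. The pads swing forward as they close: fully open they stand 13 mm farther back than shut.
Start: joints at [1.155, 0.087, 0.176, 1.66, 0, 1.571], TCP at [0.222, 0.503, 0.231] pointing down, gripper open.
Joint ranges: [-3.13, 3.13], [-0.85, 1.81], [-1.15, 1.24], [-2.2, 2.28], [-1.44, 1.52], [-3.14, 3.14]. Speed limits (rad/s): [2.22, 2.22, 2.57, 3.14, 3.14, 3.14].

INTERFACE

Orientations are given as a unit quaternion [x, y, z, w].
In Python, from cell import env gives the robot as it stands.
- The arm moves only by the tool apply_moves, never from a script. Its argument "plan" is a list of rows, each a list of 3 entries, a list of its own where there are three numbers: the shift along the tool's x, y, z as a fraction of full scale, then the turn, a rotation vector about the tool's x, y, z as a fraction of full scale, then the gripper command: -1 is fully open, 1 is shut, values between are in proportion. In form: [[[dx, dy, dz], [rx, ry, rz], claw], ...]. A call has 1 to 10 rows; each row is the pose to reach, as a shift and turn from the pose commanded when the call began, along the tool's axes at that moment; what a row does not reach only later rows make up. Full scale, the value 1, is 0.5 m for a shift and pi/2 rad for a turn. A row lasts 1/12 s, in which the tool goes at most 41.7 mm and 7.16 degrees, less where a joint would pass 70% of its speed; a pose out of reach is approached as far as the arm can. A call with a number of a shift or a turn outside -1 to 1 is refused whole. A call with a gripper value outside its range is refused whole. The fingers move at their own pace and stop on an object; "newtons" is the grip in N (left out, the last holds). Time passes only in rows, so rows that repeat a pose let the fingers close. It gives the time, the measured TCP pose, the force, the opening and the grip force at its end, in the units of the state.
- env.observe(): the state, without advancing time (a new reading comes with each control period).
- env.read_camera(name): name is "side" or "top" or "wrist"; returns a dict with "pixels" (400x640x3 uint8, red, green, blue), "fx", "fy", "cx", "cy" (pixels), "R" (3x3) and "t" (3): a world point X has camera coordinates R X + t; the wrist camera has in their place "tool_from_camera" (4x4, takes a point from camera to tool coordinates, whose origin is the TCP and whose axes are the flange's). Camera axes: x right, y down, z forward; pixel columns grow to the right and rows downward; lengths in m; the calibration is good to about 2 mm. A picture is of the moment at which its call begins: read the wrist's pose just before it. There is no depth.
- env.close_job(): hands the job in; it is judged then, once.
The state is a dict: "t": time; "joints": joint angles; "joint_vel": joint speeds; "effort": joint torques, N m; "tcp_pos": TCP position; "tcp_rot": TCP orientation; "force": force on the tool from outside, world axes, zero at the start; "moment": the same for the moment, N m; "gripper_width": finger opening in m; "grip_force": force on a finger pad.
Only numpy, scipy, OpenCV 4.12 (cv2) and the standard library are available. Lean on these libraries where they do the work, as an engineer would, in place of code of your own. Each camera call takes 0.05 s, during which the arm holds its last target. There are 200 camera calls.

TASK

Lock the key strongbox with its loose latch bar: draw the bar out of the blue pigeonhole by its end, set it down on the bench (its cork mat will do) clear of the pigeonhole and let go, then pick it up again, push its plain tail end home under the staple on the lid with the brass lug lifted over the keeper, and let the nose fall so that the lug drops fully into the keeper's notch. Do not drop or throw the bar on the way, and leave the padlock, screwdriver and jar where they are.

Things in the scene. Friction and masses are not known exactly. Their poses are not given: they have to be found in the camera images.
- bar: Loose steel latch bar, 200 long x 18 wide x 16 mm high, about 0.35 kg. Origin: middle of its underside; x to the nose, z up. Brass lug under the nose: 16 long, 18 wide, 14 mm deep, centred x = 80 mm. Starts level in the pigeonhole, nose out 55 to 65 mm. Lying on the bench it rests on lug and tail edge, nose up 4.7 degrees. Centre of mass near x = 5 mm.
- bar_tail (a point): Point on the bar: middle of the lower edge of its tail end (bar frame -100, 0, 0 mm).
- bar_lug (a point): Point on the bar: centre of the lug's underside (bar frame 80, 0, -14 mm).
- bar_grip (a point): Centre of the bar's blue grip (bar frame 0, 0, 29 mm): a block on top of the bar's middle, 50 long x 18 wide x 26 mm high (bar frame z 16 to 42 mm), flush with the bar's sides.
- rack: Fixed blue sheet-metal pigeonhole, 156 long x 66 wide x 70 mm high; a flat carton on the rear of its roof (to 88 mm). Origin: on the bench under the middle of its open mouth; x points out of the mouth (the way the bar is drawn), z up. Inside 60 mm wide, floor 16 mm above the bench, roof underside at 67 mm.
- key_box: Fixed grey steel strongbox, 256 long x 136 wide, lid top 60 mm above the bench. Origin: middle of its underside; x runs along the lid from the staple (-x end) to the keeper (+x end), z up. The bar goes on along x, nose to +x; when home its origin is near (0, 0, 82) mm.
- staple_mouth (a point): On the strongbox at (-76.5, 0, 82) mm: middle of the staple's floor at its mouth, which opens to +x. The staple is a blind steel socket under a yellow roof, inside 23 wide x 23 high x 25 mm deep to a back wall that stops the tail; roof 4 mm thick. The tail enters along -x with the nose raised.
- keeper_pocket (a point): On the strongbox at (80, 0, 77) mm: centre of the keeper's notch, level with its two yellow sills (8 mm thick). Notch 21 long (x), 23 wide, 9 mm deep; cheeks 6 mm thick, 37 mm long on both sides rise to 100 mm above the bench, so fingers cannot hold the nose there. With the tail on the staple's back wall the lug is 1.5 mm to the staple side of centre, 1 mm clear.
- padlock: Loose brass padlock standing upright, body 45 x 22 x 40 mm, 70 mm high with its shackle; origin centre of its underside. To be left alone.
- pin_jar: Loose jar with black cap, 56 mm across, 65 mm high; origin centre of its underside. To be left alone.
- driver: Loose screwdriver with blue handle, 170 mm long, lying on the bench along its x axis; origin centre of its underside. To be left alone.
There are look-alikes about, which are no part of the job. There is more than one size of the bar; the one meant has the size given above. There is more than one size of the rack; the one meant has the size given above.

How it is judged:
On the way, in this order (a step that is already met when the one before it is completed fails the run):
1. the bar lies on the bench, wholly out of the pigeonhole, let go and at rest (x of bar_tail in the frame of rack above 0 m and height (world z) of bar_tail below 0.006 m and height (world z) of bar_lug below 0.004 m and contact force between the fingers and bar below 0.05 N and linear speed of bar below 0.01 m/s and angular speed of bar below 0.1 rad/s), for 0.3 s.
2. the tail is under the staple while the lug is still lifted above the keeper's sills (x of bar_tail in the frame of key_box between -0.106 and -0.08 m and y of bar_tail in the frame of key_box between -0.005 and 0.005 m and z of bar_tail in the frame of key_box between 0.078 and 0.091 m and z of bar_lug in the frame of key_box above 0.0765 m and y of bar_lug in the frame of key_box between -0.006 and 0.006 m), for 0.05 s.
At the end, for the whole second after the job is handed in: The bar lies upright (grip up, within 0.06 rad) on the strongbox, let go and at rest: its tail at least 13 mm inside the staple, its lug in the keeper's notch, within 3 mm of the notch's floor, both within 5 mm of the staple-keeper line (x of bar_tail in the frame of key_box between -0.106 and -0.09 m and y of bar_tail in the frame of key_box between -0.005 and 0.005 m and z of bar_tail in the frame of key_box between 0.078 and 0.086 m and x of bar_lug in the frame of key_box between 0.075 and 0.085 m and y of bar_lug in the frame of key_box between -0.005 and 0.005 m and z of bar_lug in the frame of key_box between 0.064 and 0.071 m and angle between bar's own z axis and vertical below 0.06 rad and linear speed of bar below 0.01 m/s and angular speed of bar below 0.1 rad/s and contact force between the fingers and bar below 0.05 N); the robot touches nothing.
It fails at once if the bar falls freely, dropped or thrown (faster than 0.5 m/s with no finger on it) (linear speed of bar above 0.5 m/s and contact force between the fingers and bar below 0.05 N).
It fails at once if the padlock is disturbed (moved more than 15 mm) (distance of padlock from where it was at the start of the episode above 0.015 m).
It fails at once if the jar is disturbed (moved more than 15 mm) (distance of pin_jar from where it was at the start of the episode above 0.015 m).
It fails at once if the screwdriver is disturbed (moved more than 15 mm) (distance of driver from where it was at the start of the episode above 0.015 m).
It also fails if it takes over 48 s, if anything falls off the work surface, if the arm or the gripper's body presses on something with over 40 N, if the wrist force passes 120 N, or if a joint passes its speed limit or range.

## Working session

There is one attempt and no reset: what is moved stays moved. The work goes in short steps, Python scripts to look and compute and a tool call to move; the robot and the scene stay as the last step left them, time stands still between calls to the robot, and variables do not carry over. Pictures are saved under pics/ and viewed, at most 10 in all, crops included, and the job is handed in when it is done.

Besides the shell and the picture viewer there is one more tool, called after "Request:" as name([rows], argument=value, ...), one row to a line, values as JSON. apply_moves: Moves the arm, as the interface text tells. Its arguments: {"type":"object","properties":{"plan":{"type":"array"},"newtons":{"type":"number"}},"required":["plan"]}

```bash
ls; mkdir -p pics; python3 - <<'E'
from cell import env
import cv2
print(env.observe(), env.grasp_offset)
for n in ("top","side"):
    c=env.read_camera(n); cv2.imwrite(f"pics/{n}0.png",c["pixels"][:,:,::-1])
    print(n,c["fx"],c["fy"],c["cx"],c["cy"],c["R"],c["t"])
c=env.read_camera("wrist");print(c["tool_from_camera"],c["fx"])
E
```

```text
pics
{'t': 0.0, 'joints': array([ 1.15498967e+00,  8.74834643e-02,  1.75097633e-01,  1.65979800e+00,
       -3.31922048e-06,  1.57079680e+00]), 'joint_vel': array([-0.00045054,  0.00082068, -0.00110228, -0.00151092,  0.0002433 ,
       -0.00096047]), 'effort': array([-2.00036018e-03, -5.20387530e+01,  4.64803183e+01,  1.61991088e-02,
        1.48387363e-05,  1.43624845e-05]), 'tcp_pos': array([0.22206452, 0.50291547, 0.23055148]), 'tcp_rot': array([ 2.06409014e-01,  9.78465553e-01, -6.79156575e-04, -1.41572792e-04]), 'force': array([ 0.57039504, -0.1080238 , -0.17122645]), 'moment': array([ 0.01017206,  0.00347652, -0.01367405]), 'grip_force': 0.0, 'gripper_width': 0.08575837227478024} 0.0187
top 374.03129328358585 374.03129328358585 323.46979749775073 196.88894886422477 [[ 0.03603796 -0.99934648  0.00280624]
 [-0.97910291 -0.03587005 -0.20017698]
 [ 0.20014682  0.00446637 -0.97975574]] [0.04827869 0.56171761 1.03083433]
side 504.23370669042316 504.23370669042316 314.16167740379984 199.31193827749848 [[ 0.84300284 -0.53770419  0.01484642]
 [-0.34832372 -0.56671157 -0.74666498]
 [ 0.40989853  0.62426934 -0.66503458]] [-0.44557044  0.28750831  1.14158558]
[[ 5.51915093e-04 -9.61235298e-01 -2.75728847e-01  6.96687184e-02]
 [ 9.99999796e-01  4.42229288e-04  4.59975734e-04  9.00042640e-04]
 [-3.20209540e-04 -2.75729045e-01  9.61235346e-01 -1.42078338e-01]
 [ 0.00000000e+00  0.00000000e+00  0.00000000e+00  1.00000000e+00]] 308.31399475620174
```

View pics/top0.png

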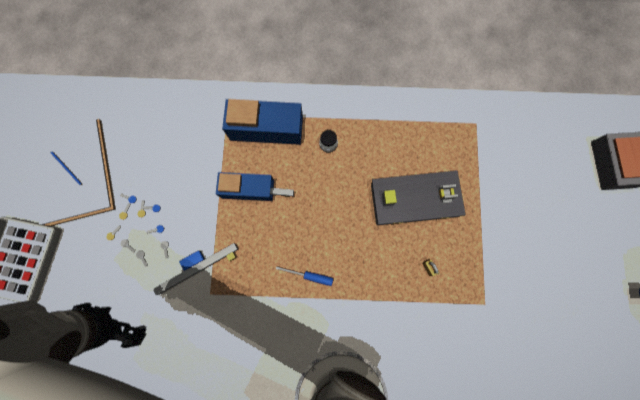

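View pics/side0.png

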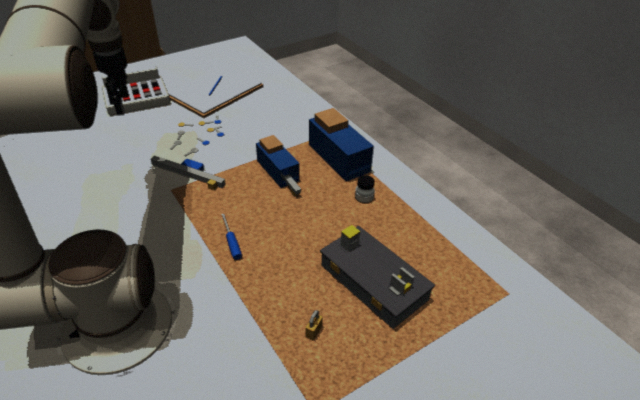

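The top view shows two blue racks, a large one at (262,122) and a small one at (245,186) with a nose out at (290,192). It also shows a loose look-alike bar at (200,268), the box at (418,197), the staple at (390,197), the keeper at (449,193), the jar at (328,140), the screwdriver at (305,275) and the padlock at (431,268).
Candidates: the bar is either the nose at (290,192) or the loose bar at (200,268). The rack is either the small one (~55 px, about 0.15 m) or the large one (~78 px). By the description I choose the small rack and the bar inside it, and check with a crop.

```bash
cat > h.py <<'E'
import numpy as np, cv2
from cell import env
from scipy.spatial.transform import Rotation as Ro
def grab(n):
    s=env.observe(); c=env.read_camera(n)
    if n=="wrist":
        T=np.eye(4);T[:3,:3]=Ro.from_quat(s["tcp_rot"]).as_matrix();T[:3,3]=s["tcp_pos"]
        W=T@c["tool_from_camera"]; c["R"]=W[:3,:3].T; c["t"]=-c["R"]@W[:3,3]
    return c
def ray(c,u,v,z):
    R=np.array(c["R"]);t=np.array(c["t"]);o=-R.T@t
    d=R.T@np.array([(u-c["cx"])/c["fx"],(v-c["cy"])/c["fy"],1])
    return o+d*(z-o[2])/d[2]
def proj(c,X):
    p=np.array(c["R"])@np.array(X)+np.array(c["t"])
    return np.array([c["fx"]*p[0]/p[2]+c["cx"],c["fy"]*p[1]/p[2]+c["cy"]])
def tri(c1,p1,c2,p2):
    P=[np.diag([1,1,1.])@np.array([[c["fx"],0,c["cx"]],[0,c["fy"],c["cy"]],[0,0,1]])@np.c_[c["R"],c["t"]] for c in(c1,c2)]
    X=cv2.triangulatePoints(P[0],P[1],np.array(p1,float),np.array(p2,float))[:,0];return X[:3]/X[3]
E
python3 - <<'E'
from h import *
c=grab("top");im=c["pixels"][:,:,::-1]
a=cv2.resize(im[160:220,205:305],None,fx=8,fy=5 and 8,interpolation=cv2.INTER_CUBIC)[:, :]
b=cv2.resize(im[165:230,365:475],None,fx=5,fy=5,interpolation=cv2.INTER_CUBIC)
a=cv2.resize(im[165:210,210:300],None,fx=5,fy=5,interpolation=cv2.INTER_CUBIC)
o=np.zeros((560,560,3),np.uint8);o[:225,:450]=a;o[230:555,:550]=b
cv2.imwrite("pics/crop1.png",o)
for n,u,v,z in [("nose mid",293,192.5,.032),("rackmouth",271.5,187,.07),("staple",390,197,.109),("keeper",449,193,.1)]: print(n,ray(c,u,v,z).round(3))
E
```

```text
nose mid [0.575 0.16  0.032]
rackmouth [0.581 0.22  0.07 ]
staple [ 0.555 -0.116  0.109]
keeper [ 0.575 -0.282  0.1  ]
```

View pics/crop1.png

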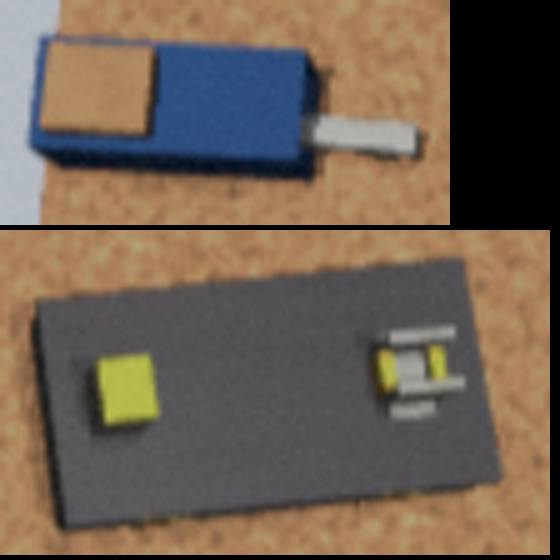

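The crop confirms the small rack with the steel nose protruding, its tip at about (293,193). The staple roof is at (390.4,196.6) and the keeper notch at (447,192.6).

```bash
python3 - <<'E'
from h import *
c=grab("top")
f=lambda u,v,z:ray(c,210+u/5,165+v/5,z)
g=lambda u,v,z:ray(c,365+u/5,165+(v-230)/5,z)
A=f(307,50,.07);B=f(303,160,.07);C=f(42,37,.07);D=f(30,148,.07)
ang=lambda d:np.degrees(np.arctan2(d[1],d[0]))
print("mouth",(A+B)/2,"dir",ang(A+B-C-D),"len",np.linalg.norm(A+B-C-D)/2,np.linalg.norm(A-B))
n=f(416,139,.032);i=f(315,132,.032);print("nose",n,"inner",i,ang(n-i))
s=g(127,388,.109);k=g(411,368,.077);print("st",s,"k",k,ang(k-s),np.linalg.norm((k-s)[:2]))
P=[g(38,300,.06),g(63,527,.06),g(465,258,.06),g(501,482,.06)];print("box",np.mean(P,0),ang(P[2]+P[3]-P[0]-P[1]),ang(P[1]-P[0]))
print(Ro.from_quat(env.observe()["tcp_rot"]).as_matrix().round(3))
E
```

```text
mouth [0.58360269 0.22115527 0.07      ] dir -90.62791069277202 len 0.15580510802651237 0.06522918007503041
nose [0.57377455 0.15938829 0.032     ] inner [0.57583373 0.2198127  0.032     ] -91.95181001400111
st [ 0.55651059 -0.11662473  0.109     ] k [ 0.58093519 -0.28484362  0.077     ] -81.73865019135422 0.169982804078295
box [ 0.56850053 -0.20663935  0.06      ] -82.07919743072509 -173.32719992858165
[[-0.915  0.404 -0.   ]
 [ 0.404  0.915 -0.001]
 [ 0.    -0.001 -1.   ]]
```

Request:
apply_moves([
  [[-0.905,-0.307,0.16],[0,0,0.747],-1],
  [[-0.905,-0.307,0.16],[0,0,0.747],-1],
  [[-0.905,-0.307,0.16],[0,0,0.747],-1],
  [[-0.905,-0.307,0.16],[0,0,0.747],-1],
  [[-0.905,-0.307,0.16],[0,0,0.747],-1],
  [[-0.905,-0.307,0.16],[0,0,0.747],-1],
  [[-0.905,-0.307,0.16],[0,0,0.747],-1],
  [[-0.905,-0.307,0.16],[0,0,0.747],-1],
  [[-0.905,-0.307,0.16],[0,0,0.747],-1],
  [[-0.905,-0.307,0.16],[0,0,0.747],-1],
], newtons=100)

```text
t: 1.08
tcp_pos: [0.526, 0.2234, 0.1622]
tcp_rot: [0.716, 0.698, 0.0, 0.0]
force: [-0.5, 1.2, 0.1]
gripper_width: 0.0858
grip_force: 0.0
```

```bash
cat >> h.py <<'E'
def Rt(yaw,pitch=0):  # tool x at yaw deg, pitch deg: bar nose (tool -x) up positive
    a=np.radians(yaw);x=np.array([np.cos(a),np.sin(a),0]);z=np.array([0,0,-1.]);y=np.cross(z,x)
    return np.c_[x,y,z]@Ro.from_euler('y',-pitch,degrees=True).as_matrix()
def go(pos,R):
    s=env.observe();R0=Ro.from_quat(s["tcp_rot"])
    d=R0.inv().apply(np.array(pos)-s["tcp_pos"])/.5
    r=(R0.inv()*Ro.from_matrix(R)).as_rotvec()/(np.pi/2)
    print("shift",d.round(4),"turn",r.round(4),"rows",np.linalg.norm(d)*.5/.0417,np.degrees(np.linalg.norm(r)*np.pi/2)/7.16, "yaw",Ro.from_matrix(R0.as_matrix()).as_matrix()[:,0].round(3))
E
python3 - <<'E'
from h import *
go([.574,.18,.15],Rt(88.5))
# pitch sign check
print(Rt(90,5)[:,0])
E
```

```text
shift [-0.0843  0.0982  0.0244] turn [ 0.0001 -0.0001  0.0003] rows 1.5792952762155157 0.004202832154696213 yaw [0.026 1.    0.   ]
[ 6.09993324e-17  9.96194698e-01 -8.71557427e-02]
```

Request:
apply_moves([
  [[-0.084,0.098,0.024],[0,0,0],-1],
  [[-0.084,0.098,0.024],[0,0,0],-1],
  [[-0.084,0.098,0.024],[0,0,0],-1],
])

```text
t: 1.33
tcp_pos: [0.5754, 0.1787, 0.1483]
tcp_rot: [0.715, 0.699, -0.001, -0.0]
force: [0.4, 0.1, -0.4]
gripper_width: 0.0852
grip_force: 0.0
```

```bash
python3 - <<'E'
from h import *
s=env.observe();print(s["tcp_pos"],s["tcp_rot"])
c=grab("wrist");cv2.imwrite("pics/w1.png",c["pixels"][:,:,::-1])
np.save("w1.npy",c,allow_pickle=True)
E
```

```text
[0.57537884 0.17866133 0.14827882] [ 7.15065190e-01  6.99056887e-01 -1.11327996e-03 -5.35361928e-05]
```

View pics/w1.png

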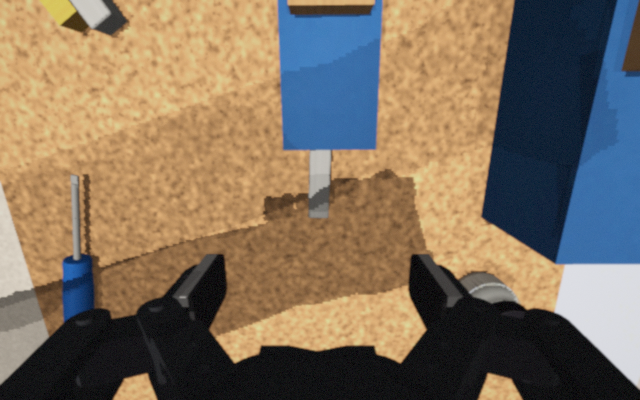

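The wrist view shows the nose end at about (319,217), with the bar edges at columns 309–331 at the rack mouth (row 150). The jar is at right (485,290) and out of the fingers' way.

```bash
python3 - <<'E'
from h import *
c=np.load("w1.npy",allow_pickle=True).item()
hsv=cv2.cvtColor(c["pixels"],cv2.COLOR_RGB2HSV)
for r in (156,165,175,200,208,214):
    row=hsv[r,280:360]; idx=np.where((row[:,1]<70))[0]+280
    if len(idx): print(r,idx.min(),idx.max(), ray(c,(idx.min()+idx.max()+1)/2,r,.032).round(4),(np.ptp(idx)+1))
col=hsv[140:235,319];print([ (140+i,int(p[1]),int(p[2])) for i,p in enumerate(col) if 66<i<88])
n=ray(c,319,217.5,.032);print("nose",n);go([n[0],n[1]+.018,.008],Rt(88.5))
for u,v in ((287,149),(377,149)):print(ray(c,u,v,.07))
E
```

```text
156 309 330 [0.5791 0.2162 0.032 ] 22
165 309 330 [0.5789 0.2086 0.032 ] 22
175 309 329 [0.5783 0.2001 0.032 ] 21
200 309 328 [0.5775 0.1781 0.032 ] 20
208 309 328 [0.5773 0.1708 0.032 ] 20
214 309 327 [0.5768 0.1653 0.032 ] 19
[(207, 15, 118), (208, 17, 123), (209, 10, 123), (210, 13, 122), (211, 12, 127), (212, 15, 138), (213, 11, 141), (214, 14, 144), (215, 11, 140), (216, 15, 138), (217, 29, 131), (218, 84, 124), (219, 126, 128), (220, 131, 144), (221, 126, 150), (222, 131, 152), (223, 129, 150), (224, 133, 148), (225, 132, 147), (226, 130, 143), (227, 133, 134)]
nose [0.57712416 0.16205731 0.032     ]
shift [0.     0.0067 0.2821] turn [-0.0012  0.0005  0.0028] rows 3.382981133273748 0.03866572919108243 yaw [ 0.022  1.    -0.001]
[0.55566664 0.22655841 0.07      ]
[0.61931701 0.22516844 0.07      ]
```

```bash
python3 - <<'E'
from h import *
go([.5776,.181,.010],Rt(87.5))
E
```

```text
shift [0.0019 0.0076 0.2781] turn [-0.0012  0.0005  0.0139] rows 3.3353534251088193 0.175507607864383 yaw [ 0.022  1.    -0.001]
```

Request:
apply_moves([
  [[0.002,0.0076,0.08],[0,0,0.014],-1],
  [[0.002,0.0076,0.15],[0,0,0.014],-0.3],
  [[0.002,0.0076,0.22],[0,0,0.014],-0.3],
  [[0.002,0.0076,0.278],[0,0,0.014],-0.3],
  [[0.002,0.0076,0.278],[0,0,0.014],-0.3],
  [[0.002,0.0076,0.278],[0,0,0.014],0.4],
  [[0.002,0.0076,0.278],[0,0,0.014],1],
  [[0.002,0.0076,0.278],[0,0,0.014],1],
  [[0.002,0.0076,0.278],[0,0,0.014],1],
  [[0.002,0.0076,0.278],[0,0,0.014],1],
], newtons=90)

```text
t: 2.22
tcp_pos: [0.5782, 0.1839, 0.0145]
tcp_rot: [0.721, 0.693, 0.002, 0.001]
force: [-2.1, -0.4, 6.7]
gripper_width: 0.0158
grip_force: 89.2
```

Request:
apply_moves([
  [[-0.02,0,-0.004],[0,0,0],1],
  [[-0.06,0,-0.004],[0,0,0],1],
  [[-0.11,0,-0.004],[0,0,0],1],
  [[-0.16,0,-0.004],[0,0,0],1],
  [[-0.21,0,-0.004],[0,0,0],1],
  [[-0.26,0,-0.004],[0,0,0],1],
  [[-0.3,0,-0.004],[0,0,0],1],
  [[-0.335,0,-0.006],[0,0,0],1],
  [[-0.335,0,-0.006],[0,0,0],1],
  [[-0.335,0,-0.006],[0,0,0],1],
])

```text
t: 3.05
tcp_pos: [0.5703, 0.0147, 0.0153]
tcp_rot: [0.722, 0.692, 0.0, 0.0]
force: [-0.1, -0.0, -2.8]
gripper_width: 0.0158
grip_force: 88.1
```

```bash
python3 - <<'E'
from h import *
s=env.observe();print(s["tcp_pos"],s["force"],s["moment"])
a=grab("side")["pixels"][:,:,::-1];b=grab("wrist")["pixels"][:,:,::-1]
o=np.zeros((600,800,3),np.uint8)
o[:300,:480]=cv2.resize(a[100:300,220:540],(480,300));o[300:600,:480]=cv2.resize(b,(480,300));cv2.imwrite("pics/c2.png",o[:,:480])
E
```

```text
[0.57034636 0.01473913 0.01529783] [-0.1254608  -0.01182846 -2.75971608] [-0.22448839  0.06264396 -0.02491194]
```

View pics/c2.png

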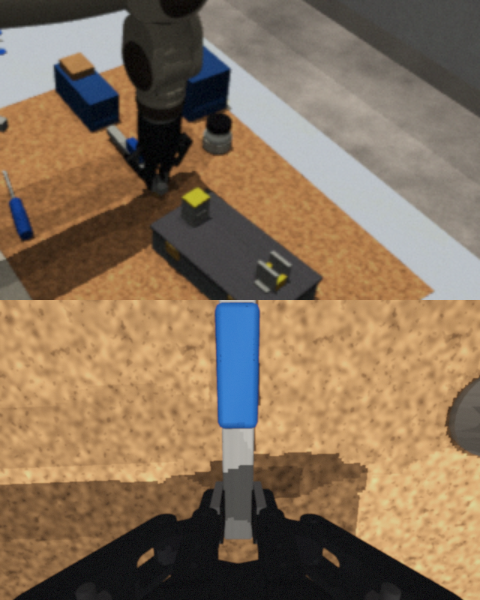

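The bar is out and held level. The blue grip is visible at (237,365) in the composite, and the tail is clear of the mouth. Next I pitch the nose up and set it down.

Request:
apply_moves([
  [[0,0,0],[0,-0.02,0],1],
  [[0,0,0],[0,-0.04,0],1],
  [[0,0,0],[0,-0.052,0],1],
  [[0,0,0.002],[0,-0.052,0],1],
  [[0,0,0.004],[0,-0.052,0],1],
  [[0,0,0.004],[0,-0.052,0],1],
])

```text
t: 3.65
tcp_pos: [0.5704, 0.0168, 0.013]
tcp_rot: [0.72, 0.693, -0.028, 0.028]
force: [-0.5, 1.9, 1.2]
gripper_width: 0.0157
grip_force: 88.8
```

Request:
apply_moves([
  [[0,0,0.002],[0,0,0],1],
  [[0,0,0.003],[0,0,0],1],
  [[0,0,0.003],[0,0,0],1],
])

```text
t: 3.9
tcp_pos: [0.5705, 0.0166, 0.0128]
tcp_rot: [0.72, 0.692, -0.028, 0.028]
force: [-5.5, 6.8, 13.2]
gripper_width: 0.0158
grip_force: 90.3
```

```bash
python3 - <<'E'
from h import *
s=env.observe();print(s["tcp_pos"],s["force"],s["moment"])
E
```

```text
[0.57049984 0.01663272 0.01280228] [-5.50288729  6.84294147 13.1824272 ] [ 1.07466428  1.30964717 -0.03332686]
```

Request:
apply_moves([
  [[0,0,-0.002],[0,0,0],1],
  [[0,0,-0.002],[0,0,0],0.5],
  [[0,0,-0.002],[0,0,0],0],
  [[0,0,-0.002],[0,0,0],-0.3],
  [[0,0,-0.002],[0,0,0],-0.3],
  [[0,0,-0.04],[0,0,0],-0.3],
  [[0,0,-0.12],[0,0,0],-0.3],
  [[0.1,0,-0.2],[0,0.052,0],-0.3],
  [[0.2,0,-0.23],[0,0.052,0],-0.3],
  [[0.2,0,-0.23],[0,0.052,0],-0.3],
])

```text
t: 4.73
tcp_pos: [0.5753, 0.1258, 0.1198]
tcp_rot: [0.722, 0.692, 0.002, 0.0]
force: [0.4, 0.1, -0.0]
gripper_width: 0.0554
grip_force: 0.0
```

```bash
python3 - <<'E'
from h import *
s=env.observe();print(s["tcp_pos"],Ro.from_quat(s["tcp_rot"]).as_matrix().round(4))
c=grab("wrist");np.save("w2.npy",c,allow_pickle=True);cv2.imwrite("pics/w2.png",c["pixels"][:,:,::-1])
E
```

```text
[0.57532751 0.12579861 0.11982149] [[ 0.0424  0.9991  0.0029]
 [ 0.9991 -0.0424  0.0015]
 [ 0.0016  0.0028 -1.    ]]
```

View pics/w2.png

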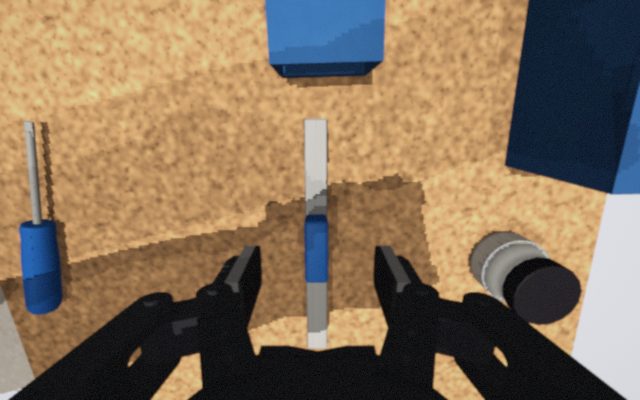

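The bar rests on the mat. Its tail end is at (315,119), well below the rack mouth at row 75, and the blue grip spans (306–328, 216–282).

```bash
python3 - <<'E'
from h import *
c=np.load("w2.npy",allow_pickle=True).item()
hsv=cv2.cvtColor(c["pixels"],cv2.COLOR_RGB2HSV)
m=((hsv[...,0]>100)&(hsv[...,0]<130)&(hsv[...,1]>120))
for r in (225,240,255,270,278):
    i=np.where(m[r,290:345])[0]+290; print(r,i.min(),i.max(),ray(c,(i.min()+i.max()+1)/2,r,.050).round(4))
j=np.where(m[190:300,316])[0]+190;print(j.min(),j.max(),[tuple(int(x) for x in hsv[k,316]) for k in range(213,228,2)])
e=ray(c,316.5,j.max()+1,.052);t=ray(c,315.5,119,.016);print("nose edge grip",e,"tail",t, "tail low edge", ray(c,315.5,119,.0160))
for r in (130,160,190):
    i=np.where(hsv[r,290:345,1]<60)[0]+290;print(r,i.min(),i.max(),ray(c,(i.min()+i.max()+1)/2,r,.018).round(4))
E
```

```text
225 305 327 [0.5755 0.1195 0.05  ]
240 305 327 [0.575  0.1077 0.05  ]
255 305 327 [0.5745 0.0956 0.05  ]
270 306 326 [0.5739 0.0831 0.05  ]
278 306 327 [0.574  0.0763 0.05  ]
215 281 [(100, 10, 80), (109, 161, 68), (108, 216, 66), (109, 189, 70), (107, 203, 89), (107, 202, 115), (108, 181, 131), (107, 191, 131)]
nose edge grip [0.57354219 0.07400281 0.052     ] tail [0.57785685 0.19365686 0.016     ] tail low edge [0.57785685 0.19365686 0.016     ]
130 304 326 [0.5775 0.1855 0.018 ]
160 304 326 [0.5765 0.1624 0.018 ]
190 305 326 [0.5759 0.138  0.018 ]
```

```bash
python3 - <<'E'
from h import *
R=Rt(88.1,4.7);g=np.array([.5746,.0965,.037])
print(R[:,2]);go(g+.0187*R[:,2],R); go(g+.0187*R[:,2]+[0,0,.05],R)
E
```

```text
[-0.00271669 -0.08189346 -0.99663739]
shift [-0.0715 -0.0004  0.2049] turn [ 0.0026 -0.0543 -0.0037] rows 2.6024572327893116 0.6854350766720515 yaw [0.039 0.999 0.003]
shift [-0.0712 -0.      0.1049] turn [ 0.0026 -0.0543 -0.0037] rows 1.520287861760828 0.6854350766720515 yaw [0.039 0.999 0.003]
```

Request:
apply_moves([
  [[-0.071,0,0.06],[0.0026,-0.054,-0.004],-0.3],
  [[-0.071,0,0.105],[0.0026,-0.054,-0.004],-0.3],
  [[-0.0715,0,0.16],[0.0026,-0.054,-0.004],-0.3],
  [[-0.0715,0,0.204],[0.0026,-0.054,-0.004],-0.3],
  [[-0.0715,0,0.204],[0.0026,-0.054,-0.004],-0.3],
  [[-0.0715,0,0.204],[0.0026,-0.054,-0.004],0.3],
  [[-0.0715,0,0.204],[0.0026,-0.054,-0.004],1],
  [[-0.0715,0,0.204],[0.0026,-0.054,-0.004],1],
  [[-0.0715,0,0.204],[0.0026,-0.054,-0.004],1],
  [[-0.0715,0,0.204],[0.0026,-0.054,-0.004],1],
], newtons=90)

```text
t: 5.62
tcp_pos: [0.5744, 0.0891, 0.0176]
tcp_rot: [0.718, 0.694, -0.031, 0.029]
force: [0.2, -0.8, 6.7]
gripper_width: 0.0169
grip_force: 88.0
```

```bash
python3 - <<'E'
from h import *
s=env.observe();print(s["tcp_pos"],s["gripper_width"],s["grip_force"],Ro.from_quat(s["tcp_rot"]).as_matrix().round(4))
# via point: bar raised, origin above box centre shifted
R=Rt(98,4.7);go([.568,-.165,.24],R); go([s["tcp_pos"][0],s["tcp_pos"][1],.2],Rt(88.1,4.7))
E
```

```text
[0.57437942 0.08914378 0.01757629] 0.016915592126019723 88.03916175384074 [[ 3.400e-02  9.994e-01 -3.800e-03]
 [ 9.959e-01 -3.420e-02 -8.410e-02]
 [-8.420e-02 -9.000e-04 -9.965e-01]]
shift [-0.5441  0.0042 -0.4005] turn [-0.0098  0.0014 -0.1102] rows 8.100478988101823 1.3909988942641442 yaw [ 0.034  0.996 -0.084]
shift [-3.070e-02 -3.000e-04 -3.636e-01] turn [-0.0006  0.0014 -0.0006] rows 4.374669333420448 0.02093748331504615 yaw [ 0.034  0.996 -0.084]
```

Request:
apply_moves([
  [[-0.005,0,-0.06],[0,0,0],1],
  [[-0.012,0,-0.14],[0,0,0],1],
  [[-0.018,0,-0.22],[0,0,0],1],
  [[-0.025,0,-0.3],[0,0,0],1],
  [[-0.055,0,-0.35],[0,0,-0.02],1],
  [[-0.12,0,-0.36],[-0.002,0,-0.04],1],
  [[-0.19,0,-0.37],[-0.004,0,-0.06],1],
  [[-0.27,0,-0.38],[-0.006,0,-0.08],1],
  [[-0.34,0,-0.38],[-0.008,0,-0.1],1],
  [[-0.4,0,-0.385],[-0.01,0,-0.11],1],
])

```text
t: 6.45
tcp_pos: [0.5672, -0.0961, 0.2249]
tcp_rot: [0.655, 0.754, -0.029, 0.031]
force: [0.8, -0.3, -3.0]
gripper_width: 0.0168
grip_force: 88.7
```

```bash
python3 - <<'E'
from h import *
s=env.observe();print(s["tcp_pos"],s["force"])
go([.574,-.246,.16],Rt(98,4.7))
E
```

```text
[ 0.56723424 -0.09605103  0.22485031] [ 0.76080227 -0.28869601 -2.96909937]
shift [-0.2868 -0.0282  0.1545] turn [-0.0018  0.0016  0.0007] rows 3.9211406427193745 0.031092006685297557 yaw [-0.14   0.987 -0.084]
```

Request:
apply_moves([
  [[-0.07,-0.007,0.0],[0,0,0],1],
  [[-0.14,-0.014,0.02],[0,0,0],1],
  [[-0.21,-0.02,0.06],[0,0,0],1],
  [[-0.27,-0.026,0.11],[0,0,0],1],
  [[-0.287,-0.028,0.145],[0,0,0],1],
  [[-0.287,-0.028,0.154],[0,0,0],1],
  [[-0.287,-0.028,0.154],[0,0,0],1],
  [[-0.287,-0.028,0.154],[0,0,0],1],
  [[-0.287,-0.028,0.154],[0,0,0],1],
])

```text
t: 7.2
tcp_pos: [0.575, -0.243, 0.1613]
tcp_rot: [0.655, 0.754, -0.028, 0.032]
force: [-0.7, 0.6, -4.1]
gripper_width: 0.0168
grip_force: 88.6
```

```bash
python3 - <<'E'
from h import *
s=env.observe();print(s["tcp_pos"],s["force"],Ro.from_quat(s["tcp_rot"]).as_matrix().round(4))
c=grab("wrist");np.save("w3.npy",c,allow_pickle=True);cv2.imwrite("pics/w3.png",c["pixels"][:,:,::-1])
E
```

```text
[ 0.57497596 -0.24298447  0.16126603] [-0.66296843  0.56605395 -4.14248564] [[-0.1397  0.9901  0.0104]
 [ 0.9866  0.14   -0.0842]
 [-0.0848 -0.0015 -0.9964]]
```

View pics/w3.png

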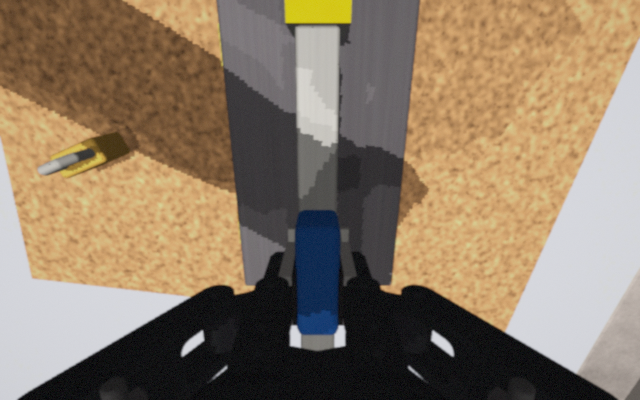

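The yellow staple roof is at columns 286–352 with its mouth edge at row ~24. The bar tail end is at (318,26) and the lid edges are symmetric around the bar, so alignment is nearly right.

```bash
python3 - <<'E'
from h import *
c=np.load("w3.npy",allow_pickle=True).item()
M=np.array(c["tool_from_camera"])
def tr(u,v,zt): # pixel -> tool coords at tool z plane
    d=M[:3,:3]@np.array([(u-c["cx"])/c["fx"],(v-c["cy"])/c["fy"],1]);o=M[:3,3];return o+d*(zt-o[2])/d[2]
hsv=cv2.cvtColor(c["pixels"],cv2.COLOR_RGB2HSV);g=c["pixels"].astype(int).sum(2)
def edges(r,a,b,n=2):
    d=np.abs(np.diff(cv2.GaussianBlur(c["pixels"][r-1:r+2,a:b].astype(np.float32).sum(2),(3,3),0)[1])); return a+d.argsort()[::-1][:6]
for r in (40,60,80,100,120,140): print(r,sorted(edges(r,285,312)[:2]),sorted(edges(r,325,352)[:2]))
y=(hsv[...,0]>22)&(hsv[...,0]<35)&(hsv[...,1]>180)&(hsv[...,2]>120)
for r in (2,8,14,20):
    i=np.where(y[r,260:380])[0]+260;print("yel",r,i.min(),i.max(),ray(c,(i.min()+i.max()+1)/2,r,.109).round(4),(i.max()-i.min()+1))
j=np.where(y[:60,319])[0];print("yel rows",j.max()); mo=ray(c,319,j.max()+1,.109);print("mouth",mo)
print("tail tool",tr(318.5,27,-.007),"half",tr(318,140,-.007))
for r in (30,150,250):
    print("lidrow",r,[int(x) for x in edges(r,215,260)[:3]],[int(x) for x in edges(r,380,430)[:3]])
E
```

```text
40 [np.int64(295), np.int64(296)] [np.int64(338), np.int64(339)]
60 [np.int64(295), np.int64(296)] [np.int64(337), np.int64(338)]
80 [np.int64(295), np.int64(296)] [np.int64(337), np.int64(338)]
100 [np.int64(295), np.int64(296)] [np.int64(337), np.int64(338)]
120 [np.int64(295), np.int64(296)] [np.int64(336), np.int64(337)]
140 [np.int64(296), np.int64(297)] [np.int64(336), np.int64(337)]
yel 2 285 350 [ 0.5588 -0.1207  0.109 ] 66
yel 8 285 350 [ 0.5592 -0.1233  0.109 ] 66
yel 14 286 350 [ 0.5599 -0.126   0.109 ] 65
yel 20 286 350 [ 0.5603 -0.1287  0.109 ] 65
yel rows 23
mouth [ 0.56078598 -0.13055521  0.109     ]
tail tool [ 0.10379707  0.00135451 -0.007     ] half [ 0.06031619  0.00121687 -0.007     ]
lidrow 30 [218, 219, 217] [417, 416, 418]
lidrow 150 [231, 230, 216] [404, 420, 405]
lidrow 250 [240, 241, 239] [394, 393, 395]
```

```bash
python3 - <<'E'
from h import *
c=np.load("w3.npy",allow_pickle=True).item()
M=np.array(c["tool_from_camera"])
def tr(u,v,zt):
    d=M[:3,:3]@np.array([(u-c["cx"])/c["fx"],(v-c["cy"])/c["fy"],1]);o=M[:3,3];return o+d*(zt-o[2])/d[2]
pl=[[(218.5,30),(231,150),(240.7,250)],[(417.5,30),(404.7,150),(394.4,250)]]
L=[np.array([ray(c,u,v,.06) for u,v in p]) for p in pl]
for l in L: d=l[0]-l[2];print(l.round(4).tolist(),np.degrees(np.arctan2(d[1],d[0])))
s1=ray(c,318,2,.109);s2=ray(c,318.5,24,.109);d=s1-s2;print("staple",s2,np.degrees(np.arctan2(d[1],d[0])))
t1=tr(317.6,27,-.007);t2=tr(316.8,140,-.007);print(t1,t2,"bar in tool yaw",np.degrees(np.arctan2(*(t1-t2)[[1,0]])))
T=np.linalg.inv(np.r_[np.c_[c["R"],c["t"]],[[0,0,0,1]]])@np.linalg.inv(M)
print("tail tool->world",T@np.r_[t1,1],"low tail",T@np.r_[t1[:2],.009,1], "lug low", T@np.r_[t1[0]-.18,t1[1],.023,1])
for y in (98,98.5):
    a=np.radians(y);ux=-np.array([np.cos(a),np.sin(a)]);uy=np.array([-ux[1],ux[0]])
    m=s2[:2]; o=m+.0765*ux
    print(y,"origin by staple",o)
    for n,p in (("tail",(T@np.r_[t1[:2],.009,1])),("lug",T@np.r_[t1[0]-.18,t1[1],.023,1])): q=p[:2]-o;print(n,"boxframe",q@ux,q@uy,p[2])
    for l in L: print("lid lat",[(float((p[:2]-o)@uy)) for p in l])
E
```

```text
[[0.4929, -0.1357, 0.06], [0.5047, -0.2164, 0.06], [0.5168, -0.3033, 0.06]] 98.10575870960577
[[0.6263, -0.1168, 0.06], [0.6374, -0.1975, 0.06], [0.6495, -0.2843, 0.06]] 97.89996556384511
staple [ 0.56052174 -0.13059263  0.109     ] 99.65509711088019
[ 0.1037969   0.00100202 -0.007     ] [ 0.06031585  0.00070019 -0.007     ] bar in tool yaw 0.39771780912121046
tail tool->world [ 0.56139964 -0.13985284  0.15943549  1.        ] low tail [ 0.56156589 -0.14119991  0.14349316  1.        ] lug low [ 0.58684923 -0.31995958  0.1448108   1.        ]
98 origin by staple [ 0.57116849 -0.20634814]
tail boxframe -0.06585062820470972 -0.0004422586347775318 0.14349316146281274
lug boxframe 0.11468811732798047 -0.0002835171878260382 0.14481079670657512
lid lat [-0.06767036039903565, -0.06721778278840465, -0.06735785836801007]
lid lat [0.06706845213091309, 0.06677201749699783, 0.06677322025959394]
98.5 origin by staple [ 0.57182916 -0.20625234]
tail boxframe -0.06585489308583202 -0.0005351739159309386 0.14349316146281274
lug boxframe 0.11467836334750178 -0.0019519162850902775 0.14481079670657512
lid lat [-0.0676294363669149, -0.06788919389291147, -0.06879435509760422]
lid lat [0.06710554277563484, 0.06609765342731178, 0.06533469117562728]
```

Request:
apply_moves([
  [[0.004,0.0007,0.045],[0,0,0],1],
  [[0.008,0.0007,0.09],[0,0,0],1],
  [[0.01,0.0008,0.11],[0,0,0],1],
  [[0.01,0.0009,0.118],[0,0,0],1],
  [[0.01,0.0009,0.118],[0,0,0],1],
  [[0.01,0.0009,0.118],[0,0,0],1],
  [[0.01,0.0009,0.118],[0,0,0],1],
])

```text
t: 7.83
tcp_pos: [0.5753, -0.244, 0.1021]
tcp_rot: [0.656, 0.754, -0.028, 0.032]
force: [0.6, 0.7, -3.2]
gripper_width: 0.0169
grip_force: 88.6
```

```bash
python3 - <<'E'
from h import *
s=env.observe();print(s["tcp_pos"],s["force"],Ro.from_quat(s["tcp_rot"]).as_matrix().round(4))
R=Ro.from_quat(s["tcp_rot"]).as_matrix();a=np.radians(98);ux=-np.array([np.cos(a),np.sin(a),0]);uy=np.array([-ux[1],ux[0],0]);o=np.array([.57117,-.20635,0])
for n,p in (("tail",[.1038,.001,.009]),("lug",[-.0762,-.0003,.023])):
    q=s["tcp_pos"]+R@np.array(p);print(n,(q-o)@ux,(q-o)@uy,q[2])
print("per mm box -x:",R.T@(-ux)*.001/.5,"per mm down",R.T@[0,0,-1]*.002)
c=grab("wrist");b=c["pixels"][:,:,::-1];sd=grab("side")["pixels"][:,:,::-1]
o=np.zeros((560,640,3),np.uint8);o[:240]=b[:240];o[240:560]=cv2.resize(sd[200:340,310:450],(640,640))[160:480] if 0 else cv2.resize(sd[220:330,310:450],(407,320)).copy()[:, :407].repeat(1,0) if 0 else np.pad(cv2.resize(sd[220:330,310:450],(407,320),interpolation=2),((0,0),(0,233),(0,0)))
cv2.imwrite("pics/w4.png",o)
E
```

```text
[ 0.57534466 -0.24399022  0.10206845] [ 0.59768626  0.68892837 -3.24218535] [[-0.1386  0.9903  0.0105]
 [ 0.9867  0.139  -0.0845]
 [-0.0852 -0.0013 -0.9964]]
tail -0.06480153889344606 -0.00010681302939311195 0.0842612013742571
lug 0.11573655369155941 -0.0014423500483622311 0.08564086315851949
per mm box -x: [ 1.99273620e-03 -4.13907469e-07 -1.70300502e-04] per mm down [1.70300902e-04 2.64878455e-06 1.99273445e-03]
```

View pics/w4.png

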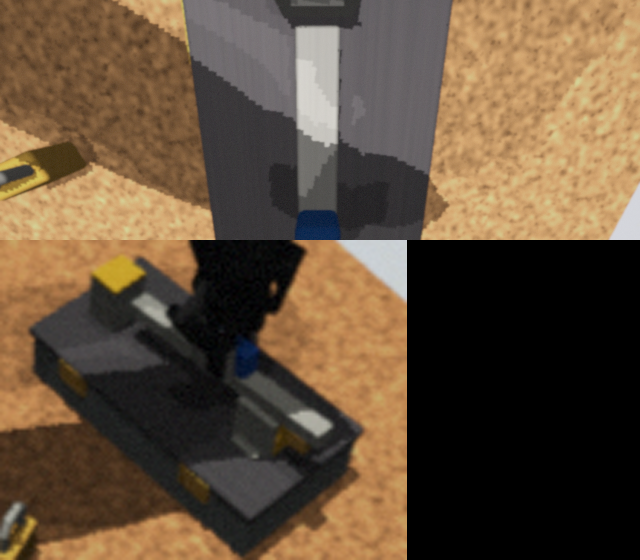

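The tail (302–339) is centred in front of the staple mouth, and the side view shows the nose over the keeper between its cheeks. Pushing in.

Request:
apply_moves([
  [[0.01,0.001,-0.001],[0,0,-0.0025],1],
  [[0.025,0.001,-0.002],[0,0,-0.0025],1],
  [[0.04,0.001,-0.0035],[0,0,-0.0025],1],
  [[0.055,0.001,-0.0047],[0,0,-0.0025],1],
  [[0.065,0.001,-0.0055],[0,0,-0.0025],1],
  [[0.069,0.001,-0.006],[0,0,-0.0025],1],
  [[0.069,0.001,-0.006],[0,0,-0.0025],1],
  [[0.069,0.001,-0.006],[0,0,-0.0025],1],
])

```text
t: 8.6
tcp_pos: [0.5703, -0.2093, 0.1005]
tcp_rot: [0.654, 0.755, -0.029, 0.031]
force: [0.2, 1.0, -2.2]
gripper_width: 0.0168
grip_force: 88.6
```

```bash
cat >> h.py <<'E'
def st():
    s=env.observe();print(s["tcp_pos"].round(4),s["force"].round(1),s["moment"].round(2),s["gripper_width"])
    R=Ro.from_quat(s["tcp_rot"]).as_matrix();a=np.radians(98);ux=-np.array([np.cos(a),np.sin(a),0]);uy=np.array([-ux[1],ux[0],0]);o=np.array([.57117,-.20635,0])
    for n,p in (("tail",[.1038,.001,.009]),("lug",[-.0762,-.0003,.023])):
        q=s["tcp_pos"]+R@np.array(p);print(n,(q-o)@ux,(q-o)@uy,q[2])
    print("F along box",s["force"]@ux,s["force"]@uy,"pitch",np.degrees(np.arcsin(-R[2,0])))
    print("per mm -x",R.T@(-ux)*.002,"per mm down",R.T@[0,0,-1]*.002)
E
python3 -c "
from h import *
st()"
```

```text
[ 0.5703 -0.2093  0.1005] [ 0.2  1.  -2.2] [ 0.15 -0.    0.02] 0.01680709800098851
tail -0.09991789200002786 -0.0006845742065692169 0.08285544709464353
lug 0.08062573958801822 -0.0012920187237291086 0.08400353426836937
F along box -0.919262562261064 0.29697012409628387 pitch 4.810301757107311
per mm -x [ 1.99293883e-03  7.62861275e-06 -1.67739697e-04] per mm down [1.67714022e-04 6.81953098e-06 1.99294393e-03]
```

Request:
apply_moves([
  [[0.002,0,0],[0,0,0],1],
  [[0.004,0,0],[0,0,0],1],
  [[0.004,0,0],[0,0,0],1],
  [[0.004,0,0],[0,0,0],1],
])

```text
t: 8.93
tcp_pos: [0.5702, -0.2089, 0.1007]
tcp_rot: [0.655, 0.755, -0.03, 0.032]
force: [0.0, -6.3, -2.1]
gripper_width: 0.0164
grip_force: 88.8
```

```bash
python3 -c "
from h import *
st()"
```

```text
[ 0.5702 -0.2089  0.1007] [ 0.  -6.3 -2.1] [-1.2   0.01  0.09] 0.016449067849835353
tail -0.10020664628743481 -0.0006070151009876755 0.08277224882060977
lug 0.0803322140429458 -0.0014798371379601168 0.0843995448290589
F along box 6.221727628866844 -0.8609643805791749 pitch 4.962460838857387
per mm -x [ 1.99249635e-03  4.67411007e-06 -1.73021540e-04] per mm down [1.73006071e-04 6.45936150e-06 1.99249270e-03]
```

```bash
python3 -c "
from h import *
s=env.observe();R0=Ro.from_quat(s['tcp_rot']).as_matrix();a=np.radians(98);ux=-np.array([np.cos(a),np.sin(a),0])
tail=s['tcp_pos']+R0@np.array([.1038,.001,.009])+ux*.0006
for p in (2.5,0.):
    R=Rt(97.9,p);tg=tail-R@np.array([.1038,.001,.009]);go(tg,R)
"
```

```text
shift [-0.0018 -0.0009  0.009 ] turn [-0.0019  0.0274  0.0027] rows 0.11110830532358784 0.34648812481368024 yaw [-0.141  0.986 -0.087]
shift [-0.002  -0.0009  0.0181] turn [-0.0019  0.0551  0.0027] rows 0.21902162715656714 0.6943872552643617 yaw [-0.141  0.986 -0.087]
```

Request:
apply_moves([
  [[-0.0015,0.001,0],[-0.001,0,0],1],
  [[-0.0015,0.001,0.003],[-0.002,0.009,0],1],
  [[-0.0017,0.001,0.006],[-0.002,0.018,0],1],
  [[-0.0018,0.001,0.009],[-0.002,0.027,0],1],
  [[-0.0019,0.001,0.012],[-0.002,0.036,0],1],
  [[-0.002,0.001,0.015],[-0.002,0.045,0],1],
  [[-0.002,0.001,0.0165],[-0.002,0.05,0],1],
  [[-0.002,0.001,0.0165],[-0.002,0.05,0],1],
])

```text
t: 9.6
tcp_pos: [0.5706, -0.209, 0.0915]
tcp_rot: [0.655, 0.756, -0.002, 0.001]
force: [0.4, -0.5, -3.1]
gripper_width: 0.017
grip_force: 88.6
```

```bash
python3 -c "
from h import *
st()"
```

```text
[ 0.5706 -0.209   0.0915] [ 0.4 -0.5 -3.1] [-0.01  0.05 -0.04] 0.01702569687212619
tail -0.10123888187028565 -0.0002776239158363645 0.08210490177595803
lug 0.07881705722754583 -0.0009698725246370752 0.06879815208034717
F along box 0.596788577371905 0.31495371001193695 pitch 0.22019002828137552
per mm -x [ 1.99997327e-03  6.90915013e-06 -7.69342606e-06] per mm down [7.68606303e-06 2.14339910e-06 1.99998408e-03]
```

Request:
apply_moves([
  [[0,0,0.001],[0,0.001,0],1],
  [[0,0,0.002],[0,0.002,0],1],
  [[0,0,0.002],[0,0.002,0],1],
])

```text
t: 9.85
tcp_pos: [0.5708, -0.2089, 0.0914]
tcp_rot: [0.655, 0.756, -0.001, 0.001]
force: [-0.0, 0.3, -2.2]
gripper_width: 0.017
grip_force: 89.0
```

```bash
python3 -c "
from h import *
st()"
```

```text
[ 0.5708 -0.2089  0.0914] [-0.   0.3 -2.2] [0.03 0.1  0.  ] 0.016981740453290154
tail -0.10127788764754703 -0.00013759480577821628 0.08211339675050472
lug 0.07875893210359668 -0.0007391880692694669 0.0685460971135265
F along box -0.34434234835129734 0.00029578872719698834 pitch 0.1376334669513164
per mm -x [ 1.99997905e-03  7.79004914e-06 -4.80590202e-06] per mm down [4.80430970e-06 4.18141124e-07 1.99999419e-03]
```

Request:
apply_moves([
  [[0,0,0.002],[0,0,0],1],
  [[0,0,0.003],[0,0,0],1],
  [[0,0,0.003],[0,0,0],1],
  [[0,0,0.003],[0,0,0],1],
])

```text
t: 10.18
tcp_pos: [0.5708, -0.2089, 0.0913]
tcp_rot: [0.655, 0.756, -0.001, 0.001]
force: [-5.4, 2.2, 7.7]
gripper_width: 0.0166
grip_force: 90.3
```

```bash
python3 -c "
from h import *
st()"
```

```text
[ 0.5708 -0.2089  0.0913] [-5.4  2.2  7.7] [ 0.31  0.96 -0.03] 0.016638251752513464
tail -0.10126699522389604 -0.00011759693533893931 0.0819774428279429
lug 0.07877867471111508 -0.0007022508076466281 0.06852735295825632
F along box -2.936457462681274 -5.052713792390409 pitch 0.17534836892019823
per mm -x [ 1.99997533e-03  7.82770414e-06 -6.11454348e-06] per mm down [ 6.12080320e-06 -1.58789606e-06  1.99999000e-03]
```

Seated on contact. I relax the pressure, release, and retreat straight up.

Request:
apply_moves([
  [[0,0,-0.0025],[0,0,0],1],
  [[0,0,-0.0025],[0,0,0],0.6],
  [[0,0,-0.0025],[0,0,0],0.3],
  [[0,0,-0.0025],[0,0,0],0],
  [[0,0,-0.0025],[0,0,0],-0.1],
  [[0,0,-0.03],[0,0,0],-0.1],
  [[0,0,-0.1],[0,0,0],-0.1],
  [[0,0,-0.18],[0,0,0],-0.1],
  [[0,0,-0.22],[0,0,0],-0.1],
  [[0,0,-0.22],[0,0,0],-0.1],
])

```text
t: 11.02
tcp_pos: [0.5723, -0.2095, 0.2055]
tcp_rot: [0.655, 0.756, 0.0, 0.005]
force: [0.1, 0.6, -0.3]
gripper_width: 0.0471
grip_force: 0.0
```

Request:
apply_moves([
  [[0.0,0,-0.05],[0,0,0],-0.1],
  [[0.1,0,-0.05],[0,0,0],-0.1],
  [[0.1,0,-0.05],[0,0,0],-0.1],
  [[0.1,0,-0.05],[0,0,0],-0.1],
  [[0.1,0,-0.05],[0,0,0],-0.1],
])

```text
t: 11.43
tcp_pos: [0.5636, -0.1589, 0.2241]
tcp_rot: [0.654, 0.756, -0.001, 0.001]
force: [0.1, -1.0, -0.3]
gripper_width: 0.0468
grip_force: 0.0
```

```bash
python3 - <<'E'
from h import *
s=env.observe();print(s["tcp_pos"],s["force"])
b=grab("wrist")["pixels"][:,:,::-1];sd=grab("side")["pixels"][:,:,::-1]
o=np.zeros((600,500,3),np.uint8);o[:300,:480]=cv2.resize(b,(480,300));o[300:600,:382]=cv2.resize(sd[220:330,310:450],(382,300),interpolation=2)
cv2.imwrite("pics/w5.png",o)
E
```

```text
[ 0.56358649 -0.15893385  0.22405772] [ 0.12391709 -0.97959811 -0.34898949]
```

View pics/w5.png

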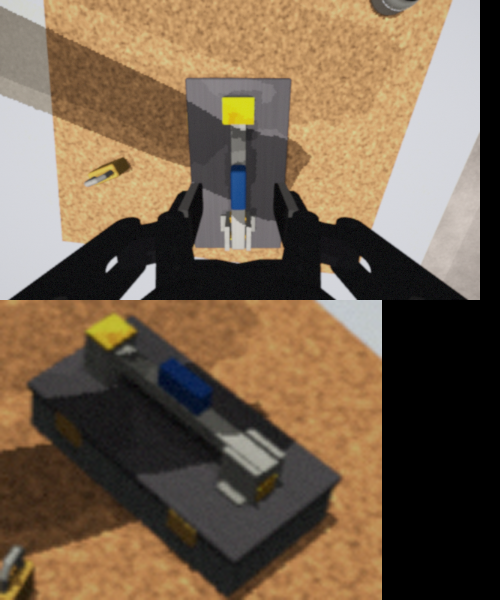

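The bar lies level, its tail under the yellow staple at (238,110) and its nose between the keeper cheeks at (238,230), and the gripper is clear. I'm handing it in.

```bash
python3 -c "
from cell import env
print(env.close_job())"
```

```text
the job is handed in; nothing more can be done
None
```

The latch bar appears locked: tail home under the staple, lug seated in the keeper's notch, and the bar let go and lying level. I handed the job in at about 11.5 s; it returned no verdict, so the pass is unconfirmed.

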